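# Lock the work stop into the sanding jig

## Task

Take the work stop (the metal block with the T-shaped foot) out of the wooden rack and lock it into the sanding jig: feel its foot into the slot of the jig's plate, press it down against the spring, give it a quarter turn and let it spring up into its notch, so that it stands upright, held across the slot. Work gently - lean on the jig no harder than a firm finger push - and leave the bench dog, the pencil, the try square and the tape measure where they are.

Things in the scene. Friction and masses are not known exactly. Their poses are not given: they have to be found in the camera images.
- stop: Work stop, bare metal, 66 mm tall, 0.10 to 0.21 kg. Origin: centre of the underside of its foot, z up. From below: T-foot, a bar 30 mm along x, 10 along y, 8 high; round shank 9 mm across up to z = 30 mm; grip block 56 mm along x, 20 along y, z = 30 to 66 mm. Stands upright in a rack pocket, foot hidden, block above the rack. Grip it across the 20 mm, firmly (about 70 N).
- jig: Sanding jig fixed to the bench: plywood base 150 mm along x, 160 along y, origin at the centre of its underside, z up. Aluminium plate on it, 116 x 110 mm, 8 mm thick, z = 52 to 60 mm, with one through slot in its middle, 37 mm long (jig x), 13.5 mm wide (jig y), the foot's way in. Guide bars 16 mm wide beside it at x = -67 and 67 mm, top at z = 66 mm.
- jig_mid (a point): Middle of the jig at the height of the plate's top (jig z = 60 mm). Not the slot's middle: the plate slides along the jig's y and was left anywhere up to 9 mm to either side, which is not measured. So the slot's middle is at jig x = 0, y = -9 to 9 mm: find it by eye or by feel. It yields sideways to about 9 N, and sits on rubber: 1 mm per 8 N up or down.
- jig_pad_top (a point): Middle of the jig at jig z = 47 mm: the height of the top, when free, of a flat sprung pad in the wide hollow under the plate. The pad gives way straight down by up to 9 mm: 4 N to start it, then 1 N per mm, 13 N fully down. The foot can turn only when its underside is below jig z = 41.5 mm (pad pressed 5.5 mm or more). Either turning direction will do.
- jig_notch (a point): Middle of the jig at jig z = 44 mm: where the foot's underside is once locked (up to 1 mm higher, as the plate gives). Ribs 2.5 mm deep under the plate form a notch 14 mm wide (in x, about jig x = 0) on both sides of the slot; the foot, turned to lie along the jig's y, is lifted into it by the sprung pad. The block then lies along the jig's y, 14 mm above the plate.
- rack: Wooden rack fixed to the bench, 180 mm along x, 70 mm along y, 35 mm high, origin at the centre of its underside. Two pockets, 34 mm along x, 14 mm along y, at x = -45 and +45 mm, floor at z = 10 mm. One holds the work stop (block along the rack's x), the other the round bench dog; either may be in either.
- dog: Round bench dog, metal, 64 mm tall: pin 11 mm across and a round head 28 mm across. In the other pocket of the rack, to be left there. Origin at the centre of its underside.
- pencil: Carpenter's pencil, lying on the bench, to be left alone.
- square: Try square, lying on the bench, to be left alone.
- tape: Tape measure, lying on the bench, to be left alone.
There are look-alikes about, which are no part of the job. What is meant by the stop is not purple, and is the larger of those in its own colour.

How it is judged (in metres and radians):
On the way, in this order (a step that is already met when the one before it is completed fails the run):
1. the work stop is lifted clear of the rack (height (world z) of stop above 0.045 m), for 0.1 s.
2. its foot, lying along the slot, has passed down through the plate and presses the sprung pad (z of stop in the frame of jig below 0.0435 m and horizontal distance between stop and jig below 0.018 m and angle between the x axis of stop and the x axis of jig, either way round below 0.4 rad), for 0.05 s.
At the end, for the whole second after the job is handed in: The work stop is let go and at rest, locked: its foot under the plate and sprung up in the notch (underside of the foot 43.2 to 46.5 mm above the jig's underside), within 18 mm of the jig's middle, lying along the jig's y within 0.25 rad, upright within 0.12 rad (z of stop in the frame of jig between 0.0432 and 0.0465 m and horizontal distance between stop and jig below 0.018 m and angle between the x axis of stop and the y axis of jig, either way round below 0.25 rad and angle between stop's own z axis and vertical below 0.12 rad and linear speed of stop below 0.02 m/s); the robot touches nothing.
It fails at once if the work stop is pressed against the jig with more than 30 N (contact force between stop and jig above 30 N).
It fails at once if the hand or arm presses on the jig itself with more than 10 N (contact force between any of the fingers, the arm and jig above 10 N).
It fails at once if the bench dog is lifted out or moved by more than 15 mm (distance of dog from where it was at the start of the episode above 0.015 m).
It fails at once if the pencil, try square or tape measure is moved by more than 20 mm (distance of any of pencil, square, tape from where it was at the start of the episode above 0.02 m).
It also fails if it takes over 72 s, if anything falls off the work surface, if the arm or the gripper's body presses on something with over 40 N, if the wrist force passes 120 N, or if a joint passes its speed limit or range.

## Robot

A 6-joint arm with a two-finger parallel gripper is mounted at the origin on the work surface. World frame = base frame: x ahead of the robot, y to its left, z up, the work surface at z = 0. Lengths are in m, angles in degrees, forces in N, time in s.
With the tool pointing down it reaches from about 0.325 to 0.775 m from the base axis. Payload 5.5 kg.
Tool frame: the origin (TCP) lies at the centre of the arm's flange, where the gripper is bolted on; the fingertips stand 182 mm ahead of it and the grasp point (between the pads) lies 163 mm ahead of it; z points along the fingers, y is the direction in which the jaws open and shut (so a half turn about z gives the same grasp; the last joint's range is limited). The gripper opens to 88 mm and grips with 3 to 60 N. Pads are 20 mm wide; open, the fingers measure 115 mm over their backs; the gripper's body (75 mm by 178 mm) begins 61 mm behind the grasp point.
Start: joints at [72.324, 5.22, 70.514, -0, 104.267, -3.249], TCP at [0.149, 0.581, 0.405] pointing down, gripper open.
Joint ranges: [-164.24, 164.24], [-49.07, 125.15], [9.68, 141.18], [-86.29, 266.29], [3.28, 154.24], [-151.56, 151.56]. Speed limits (degrees/s): [147.25, 147.25, 172.46, 180, 180, 180].

## Interface

Orientations are given as [roll, pitch, yaw] about the fixed x, y, z axes, in that order (R = Rz(yaw) Ry(pitch) Rx(roll)).
In Python, from station import r gives the robot as it stands. The module is installed in compiled form; this text tells all that it offers. Calls block until the motion is done:
- r.reach(position, orientation): joint-space move of the TCP to a pose.
- r.servo_line(position, rotation=None, speed=0.15): straight line of the TCP; rotation=None keeps the orientation; speed is the mean speed in m/s.
- r.move_joints(angles): joint-space move.
- r.let_go() and r.grab(squeeze=None): open the fingers fully, or close them until they stop; squeeze is the grip in N (None keeps the last).
- r.wait(seconds).
- r.inverse_kinematics(position, orientation): joint angles nearest the present ones, or None.
- r.sense(): the state.
- r.snapshot(name): name is "side" or "top" or "wrist"; returns a dict with "frame" (420x560x3 uint8, red, green, blue), "fx", "fy", "cx", "cy" (pixels), "R" (3x3) and "t" (3): a world point X has camera coordinates R X + t. Camera axes: x right, y down, z forward; pixel columns grow to the right and rows downward; lengths in m; the calibration is good to about 2 mm. The wrist camera is an equidistant fisheye: a pixel r from the principal point sees the ray r / f radians off the axis. A picture is of the moment at which its call begins. There is no depth.
A pose or a line that the arm cannot do raises r.IKError and nothing moves.
- r.hand_in(): hands the job in, once; it reports no verdict.
The state is a dict: "clock": time; "joints": joint angles; "joint_vel": joint speeds; "joint_torque": joint torques, N m; "tcp_pos": TCP position; "orientation": TCP orientation; "contact_force": force on the tool from outside, world axes, zero at the start; "torque": the same for the moment, N m; "opening": finger opening in m.
Only numpy, scipy, OpenCV 4.12 (cv2) and the standard library are available. Lean on these libraries where they do the work, as an engineer would, in place of code of your own. Each camera call takes 0.05 s, during which the arm holds its last target.

## Working session

There is one attempt and no reset: what is moved stays moved. The work goes in short steps, each a Python script; the robot and the scene stay as the last script left them, time stands still between calls to the robot, and variables do not carry over. Pictures are saved under pics/ and viewed, and the job is handed in when it is done.

```bash
mkdir -p pics
cat > h.py <<'E'
import numpy as np, cv2
from station import r
def snap(name, out):
    s=r.snapshot(name); cv2.imwrite('pics/'+out, s["frame"][:,:,::-1]); 
    np.savez('pics/'+out[:-4]+'.npz',**{k:np.array(v) for k,v in s.items()}); return s
def load(out): return dict(np.load('pics/'+out+'.npz'))
def ray(s,u,v,z,fish=False):
    x=(u-s['cx'])/s['fx'];y=(v-s['cy'])/s['fy']
    if fish:
        t=np.hypot(x,y); d=np.array([np.sin(t)*x/t,np.sin(t)*y/t,np.cos(t)])
    else: d=np.array([x,y,1.])
    R=s['R'];c=-R.T@s['t'];d=R.T@d
    return c+d*(z-c[2])/d[2]
def proj(s,X,fish=False):
    p=s['R']@np.array(X)+s['t']
    if fish:
        rr=np.hypot(p[0],p[1]);t=np.arctan2(rr,p[2]); q=p[:2]/max(rr,1e-9)*t
    else: q=p[:2]/p[2]
    return np.array([s['cx']+s['fx']*q[0],s['cy']+s['fy']*q[1]])
E
python3 - <<'E'
from h import *
for n in ("top","side","wrist"):
    s=snap(n,n+'0.png'); print(n,s['fx'],s['cx'],s['cy'],(-s['R'].T@s['t']).round(3),s['R'].round(2).tolist())
print(r.sense())
E
```

```text
top 386.876809140502 273.8781604084932 208.5803437888349 [0.453 0.007 1.11 ] [[0.01, -1.0, 0.01], [-1.0, -0.01, -0.08], [0.08, -0.01, -1.0]]
side 385.6794972343151 281.17645526429084 211.5604556736066 [-0.002 -0.521  0.76 ] [[0.71, -0.71, 0.01], [-0.46, -0.47, -0.75], [0.54, 0.52, -0.66]]
wrist 325.19226210127806 278.0608349445094 205.96846901637284 [0.072 0.602 0.384] [[0.25, 0.97, -0.0], [0.93, -0.24, 0.3], [0.29, -0.08, -0.96]]
{'clock': 0.15, 'joints': array([ 7.23248368e+01,  5.25427530e+00,  7.05633205e+01, -1.08530099e-03,
        1.04264900e+02, -3.24793393e+00]), 'joint_vel': array([-0.04112954, -0.2105792 , -0.15785731,  0.07119119,  0.13069225,
       -0.0543069 ]), 'joint_torque': array([ 1.47211758e-03, -4.47041738e+01, -4.06909704e+01,  6.98650489e-02,
        2.74152355e-02, -9.78999537e-05]), 'tcp_pos': array([0.14950643, 0.58113955, 0.40378189]), 'orientation': array([-1.79917577e+02, -3.62339149e-03,  1.65572501e+02]), 'contact_force': array([-0.01341805,  0.5611592 , -0.50322621]), 'torque': array([ 0.04933659, -0.05770039, -0.01302539]), 'opening': 0.08802688331268652}
```

View pics/top0.png

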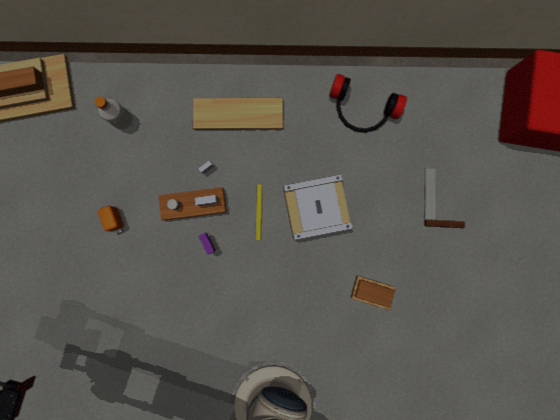

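View pics/side0.png

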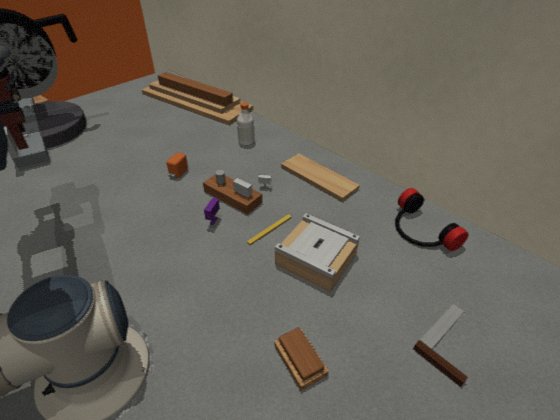

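View pics/wrist0.png

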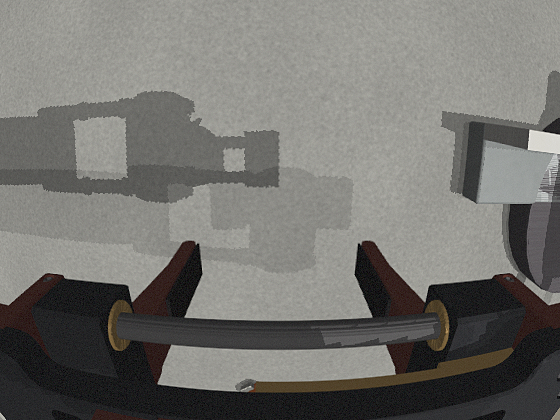

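Run:
```python
import cv2
a=cv2.imread('pics/top0.png')
l=cv2.resize(a[150:270,150:230],None,fx=5,fy=5,interpolation=cv2.INTER_CUBIC)
j=cv2.resize(a[165:250,275:360],None,fx=4.7,fy=7.05,interpolation=cv2.INTER_CUBIC)
import numpy as np
cv2.imwrite('pics/crop1.png',l)
cv2.imwrite('pics/crop2.png',cv2.resize(a[170:245,275:360],None,fx=8,fy=8,interpolation=cv2.INTER_CUBIC))
```

```text
(no output)
```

View pics/crop1.png

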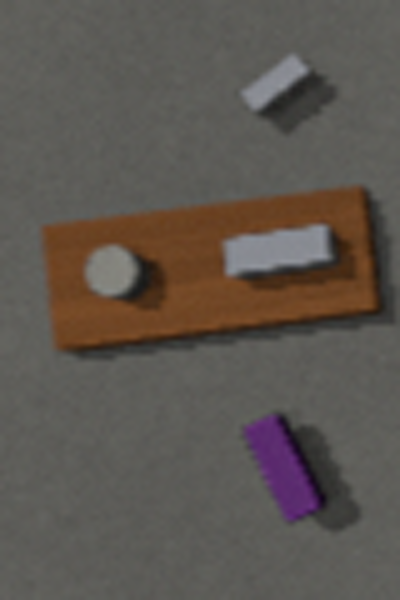

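View pics/crop2.png

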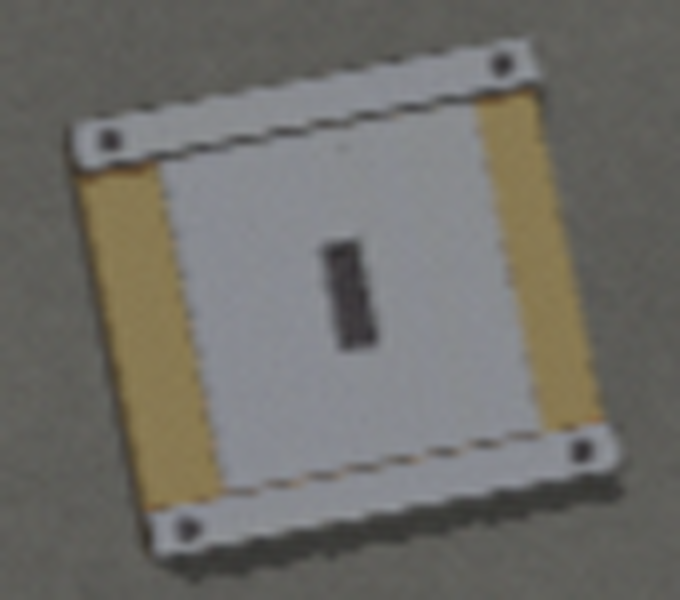

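```bash
cat > m.py <<'E'
from h import *
s=load('top0')
def P(c,o,k,z): return np.array([ray(s,o[0]+(u+.5)/k-.5,o[1]+(v+.5)/k-.5,z) for u,v in c])
st=P([(223,240),(330,226),(335,262),(228,277)],(150,150),5,.076)
rk=P([(43,227),(363,187),(382,312),(60,348)],(150,150),5,.035)
jg=P([(72,122),(530,40),(620,470),(150,555)],(275,170),8,.066)
sc=P([(110,140),(502,65),(582,452),(188,528)],(275,170),8,.066)
sl=P([(322,243),(360,240),(378,347),(340,350)],(275,170),8,.060)
dg=P([(113,271)],(150,150),5,.074)
ang=lambda v:np.degrees(np.arctan2(v[1],v[0]))
for n,q in zip(('stop','rack','jig','scr','slot'),(st,rk,jg,sc,sl)):
    a=(q[0]+q[3]-q[1]-q[2])/2; b=(q[0]+q[1]-q[2]-q[3])/2
    print(n,q.mean(0).round(4),'horiz len %.4f ang %.1f; vert len %.4f ang %.1f'%(np.linalg.norm(a),ang(a),np.linalg.norm(b),ang(b)))
print(dg)
E
python3 m.py
```

```text
stop [0.5589 0.1848 0.076 ] horiz len 0.0578 ang 98.4; vert len 0.0199 ang 9.2
rack [0.5531 0.2288 0.035 ] horiz len 0.1796 ang 97.5; vert len 0.0698 ang 9.9
jig [ 0.5454 -0.1174  0.066 ] horiz len 0.1602 ang 100.9; vert len 0.1493 ang 11.1
scr [ 0.5455 -0.1182  0.066 ] horiz len 0.1360 ang 101.5; vert len 0.1343 ang 11.6
slot [ 0.5461 -0.1205  0.06  ] horiz len 0.0130 ang 95.2; vert len 0.0371 ang 9.6
[[0.54745051 0.2738923  0.074     ]]
```

Run:
```python
from h import *
r.reach([0.546,-0.119,0.36],[180,0,101.3]); r.wait(0.3)
s=snap('wrist','wj.png'); print(r.sense()['clock'],r.sense()['tcp_pos'],r.sense()['contact_force'])
r.reach([0.559,0.1845,0.34],[180,0,98]); r.wait(0.3)
s=snap('wrist','ws.png'); q=r.sense();print(q['clock'],q['tcp_pos'],q['orientation'],q['contact_force'])
```

```text
3.3333 [ 0.54605098 -0.11878091  0.3600125 ] [-0.44951228 -0.00438397 -0.45607244]
4.85 [0.55920332 0.1837637  0.34009746] [1.79990173e+02 2.53057969e-03 9.79319633e+01] [-0.02633625  0.12095114  0.44291091]
```

View pics/wj.png

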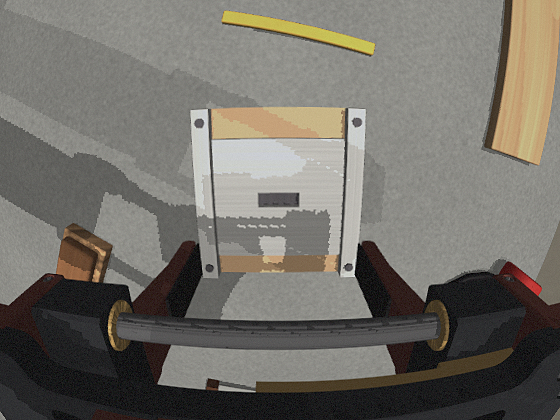

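View pics/ws.png

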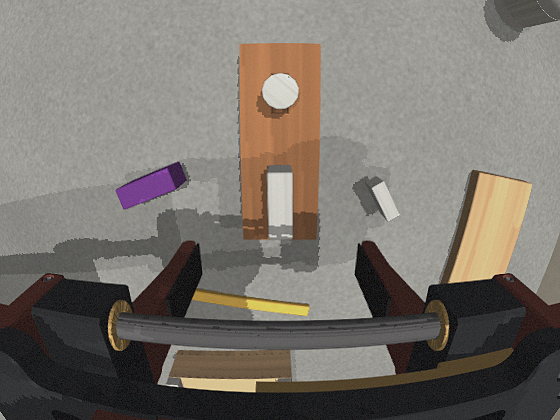

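Run:
```python
import cv2
a=cv2.imread('pics/wj.png'); cv2.imwrite('pics/c3.png',cv2.resize(a[95:285,180:375],None,fx=3.1,fy=3.1,interpolation=cv2.INTER_CUBIC))
a=cv2.imread('pics/ws.png'); cv2.imwrite('pics/c4.png',cv2.resize(a[150:250,230:330],None,fx=6,fy=6,interpolation=cv2.INTER_CUBIC))
```

```text
(no output)
```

View pics/c3.png

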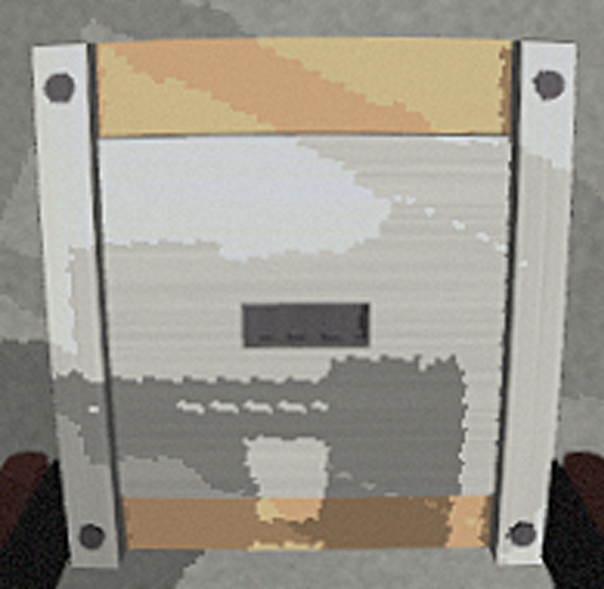

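View pics/c4.png

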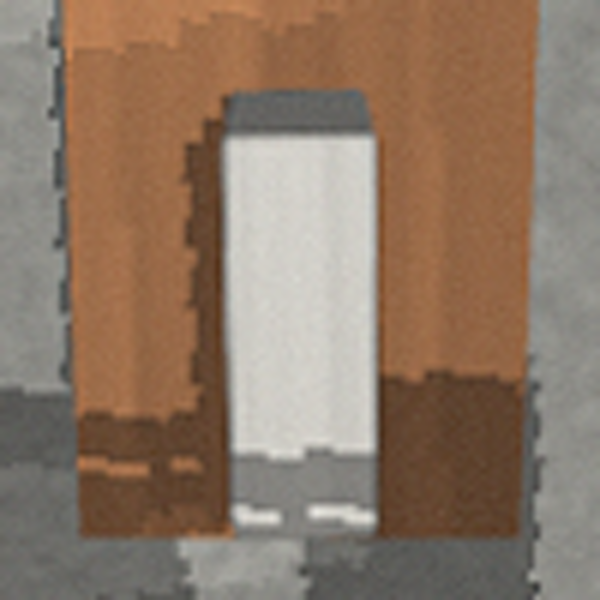

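```bash
cat > m2.py <<'E'
from h import *
ang=lambda v:np.degrees(np.arctan2(v[1],v[0]))
def P(s,c,o,k,z): return np.array([ray(s,o[0]+(u+.5)/k-.5,o[1]+(v+.5)/k-.5,z,True) for u,v in c])
def rep(n,q):
    a=(q[0]+q[3]-q[1]-q[2])/2; b=(q[0]+q[1]-q[2]-q[3])/2
    print(n,q.mean(0).round(4),'H len %.4f ang %.1f; V len %.4f ang %.1f'%(np.linalg.norm(a),ang(a),np.linalg.norm(b),ang(b)))
s=load('wj')
rep('scr',P(s,[(60,88),(548,84),(522,533),(92,537)],(180,95),3.1,.066))
rep('slot',P(s,[(242,304),(370,303),(369,346),(243,347)],(180,95),3.1,.060))
s=load('ws')
rep('stop',P(s,[(223,134),(374,134),(377,535),(232,535)],(230,150),6,.076))
E
python3 m2.py; python3 m.py
```

```text
scr [ 0.547  -0.1153  0.066 ] H len 0.1341 ang -168.2; V len 0.1365 ang 101.7
slot [ 0.5476 -0.1173  0.06  ] H len 0.0368 ang -168.2; V len 0.0130 ang 101.3
stop [0.5613 0.1898 0.076 ] H len 0.0195 ang -172.1; V len 0.0553 ang 98.8
stop [0.5589 0.1848 0.076 ] horiz len 0.0578 ang 98.4; vert len 0.0199 ang 9.2
rack [0.5531 0.2288 0.035 ] horiz len 0.1796 ang 97.5; vert len 0.0698 ang 9.9
jig [ 0.5454 -0.1174  0.066 ] horiz len 0.1602 ang 100.9; vert len 0.1493 ang 11.1
scr [ 0.5455 -0.1182  0.066 ] horiz len 0.1360 ang 101.5; vert len 0.1343 ang 11.6
slot [ 0.5461 -0.1205  0.06  ] horiz len 0.0130 ang 95.2; vert len 0.0371 ang 9.6
[[0.54745051 0.2738923  0.074     ]]
```

Run:
```python
from h import *
s=load('ws')
q=np.array([ray(s,u,v,.035,True) for u,v in [(240,44),(320,44),(318,239),(243,239)]]);print(q.mean(0),np.linalg.norm(q[0]-q[3]))
print(ray(s,280.5,91,.074,True))
Y=98.2
r.servo_line([0.560,0.187,0.232],[180,0,Y],speed=0.12); r.servo_line([0.560,0.187,0.226],speed=0.05)
q=r.sense();print(q['contact_force'],q['tcp_pos'])
r.grab(60); r.wait(0.3)
q=r.sense();print(q['opening'],q['contact_force'],q['tcp_pos'],q['orientation'],q['clock'])
snap('wrist','g0.png')
```

```text
[0.55586709 0.23382979 0.035     ] 0.17945225994548897
[0.54946707 0.27829354 0.074     ]
[-0.34532403 -0.12814868 -0.29642876] [0.55994651 0.18698926 0.22592053]
0.019735366459501167 [ 0.45594489 -0.23034667  0.2092175 ] [0.56000827 0.18699236 0.22601084] [ 1.79998886e+02 -1.24893627e-03  9.81981855e+01] 7.5167
```

View pics/g0.png

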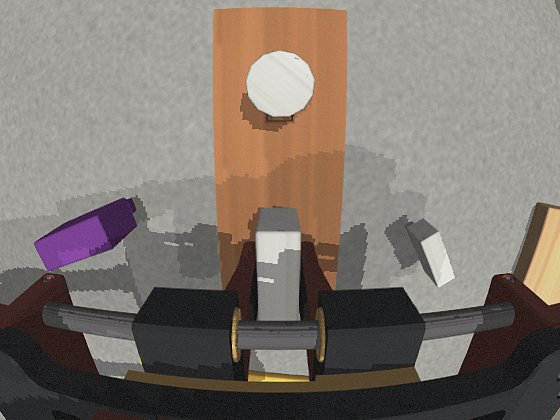

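Run:
```python
from h import *
r.servo_line([0.560,0.187,0.34],speed=0.12); r.wait(0.2)
q=r.sense();print(q['opening'],q['contact_force'])
r.reach([0.5468,-0.1189,0.315],[180,0,11.6]); r.wait(0.4)
q=r.sense();print(q['opening'],q['contact_force'],q['tcp_pos'],q['orientation'],q['joints'].round(1),q['clock'])
for n in ('wrist','side','top'): snap(n,'h1%s.png'%n)
a=cv2.imread('pics/h1side.png'); cv2.imwrite('pics/c5.png',cv2.resize(a[120:300,220:420],None,fx=4,fy=3.3,interpolation=cv2.INTER_CUBIC))
```

```text
0.01966041428328551 [-0.22797312 -0.00386607 -0.79234591]
0.019704110198154916 [-0.1868656  -0.33849996 -0.44539408] [ 0.546933   -0.11839993  0.31500799] [-1.79997973e+02 -1.02104825e-03  1.16600986e+01] [-15.7  -1.   85.9   0.   95.   62.6] 10.4417
```

View pics/c5.png

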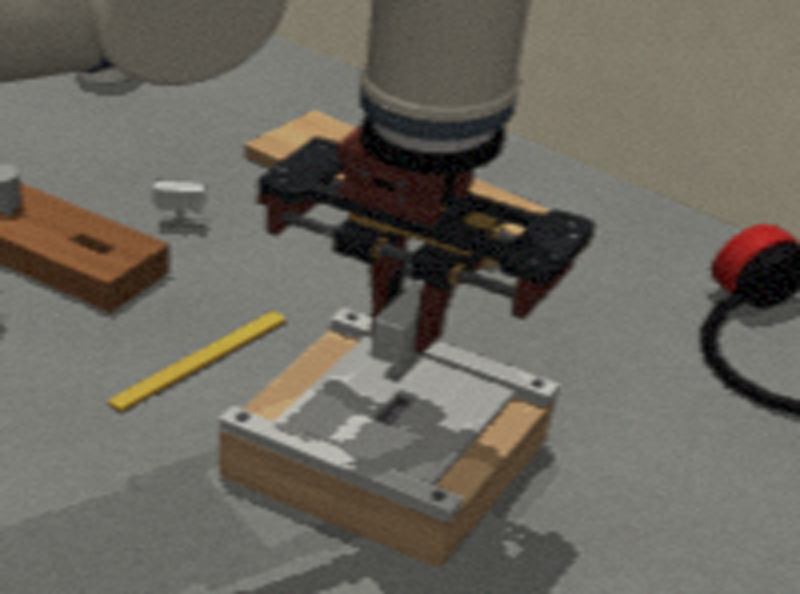

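View pics/h1wrist.png

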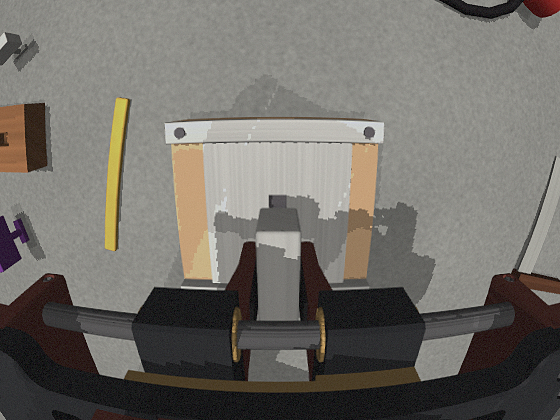

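View pics/h1top.png

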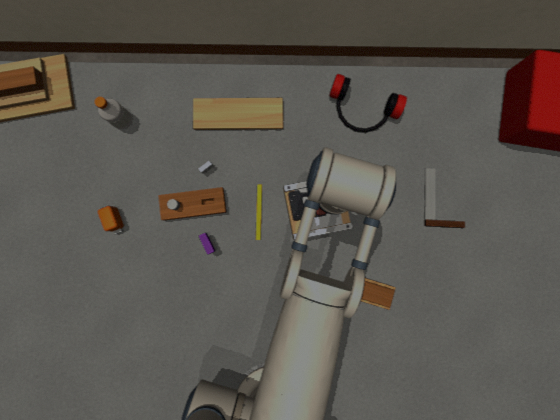

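Run:
```python
import cv2
a=cv2.imread('pics/side0.png'); cv2.imwrite('pics/c6.png',cv2.resize(a[210:295,270:365],None,fx=7,fy=7,interpolation=cv2.INTER_CUBIC))
a=cv2.imread('pics/h1side.png'); cv2.imwrite('pics/c7.png',cv2.resize(a[190:260,290:370],None,fx=8,fy=8,interpolation=cv2.INTER_CUBIC))
a=cv2.imread('pics/h1wrist.png'); cv2.imwrite('pics/c8.png',cv2.resize(a[110:290,160:390],None,fx=3.3,fy=3.3,interpolation=cv2.INTER_CUBIC))
```

```text
(no output)
```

View pics/c6.png

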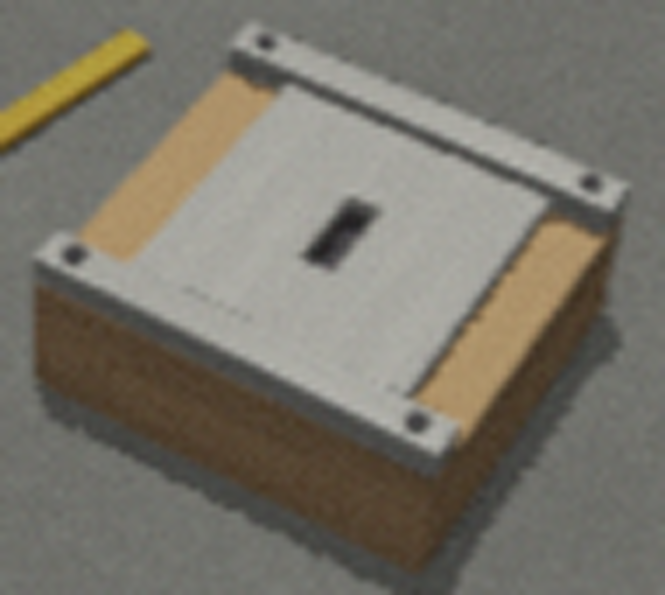

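View pics/c7.png

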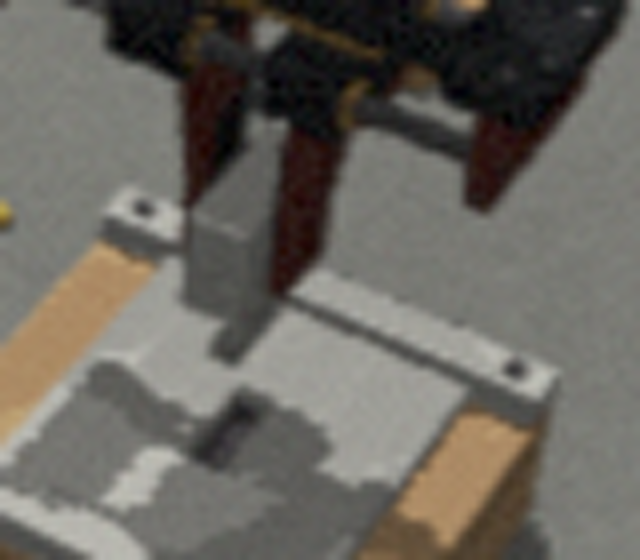

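View pics/c8.png

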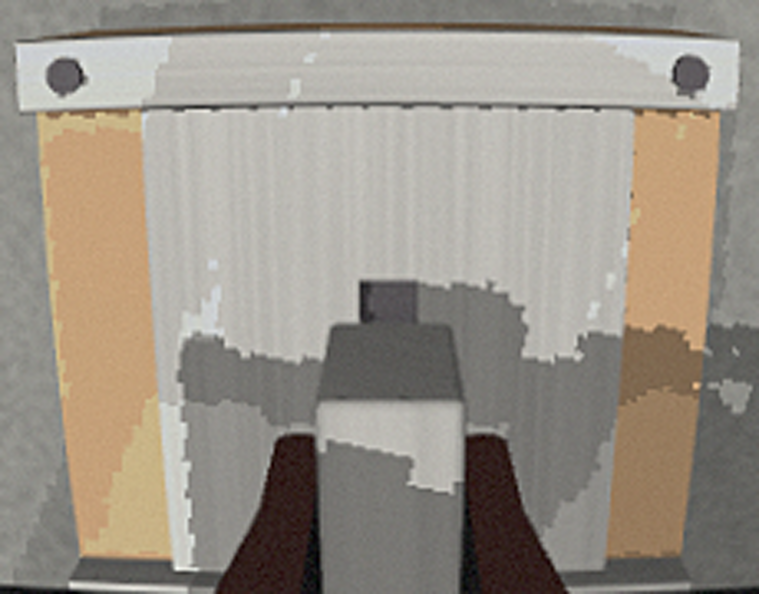

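```bash
cat > m3.py <<'E'
from h import *
def P(s,c,o,k,z,f): return np.array([ray(s,o[0]+(u+.5)/k-.5,o[1]+(v+.5)/k-.5,z,f) for u,v in c])
s=load('side0')
sc=P(s,[(265,42),(591,183),(417,423),(74,255)],(270,210),7,.066,0)
print('side scr',sc.mean(0), np.linalg.norm(sc[0]-sc[1]),np.linalg.norm(sc[1]-sc[2]))
sl=P(s,[(352,199),(380,209),(333,268),(304,256)],(270,210),7,.060,0)
print('side slot',sl.mean(0),np.linalg.norm(sl[0]-sl[1]),np.linalg.norm(sl[1]-sl[2]))
s=load('h1side')
# block near end, lower corners; block bottom z=.129? foot z=.315-.216=.099
b=P(s,[(187,302),(240,322)],(290,190),8,.129,0); t=P(s,[(190,216),(247,238)],(290,190),8,.165,0)
print('side block end low',b,b.mean(0),'top',t.mean(0))
u=np.array([np.cos(np.radians(11.6)),np.sin(np.radians(11.6))]);v=np.array([-u[1],u[0]])
tc=np.array([0.5469,-0.1184])
for n,X in (('low',b.mean(0)),('top',t.mean(0))): d=X[:2]-tc; print(n,'tool-frame',d@u,d@v)
s=load('h1wrist')
sc=P(s,[(65,76),(690,75)],(160,110),3.3,.066,1); m=sc.mean(0)[:2]; print('w scr mid',m,'->centre',m-.067*u, np.linalg.norm(sc[0]-sc[1]))
sl=P(s,[(360,281),(418,281)],(160,110),3.3,.060,1); m=sl.mean(0)[:2]; print('w slot edge',m,'->centre',m-.0185*u,np.linalg.norm(sl[0]-sl[1]))
bt=P(s,[(316,402),(465,402)],(160,110),3.3,.165,1);bl=P(s,[(330,325),(453,325)],(160,110),3.3,.129,1)
for n,X in (('blk top',bt),('blk low',bl)): d=X.mean(0)[:2]-tc; print(n,'tool-frame',d@u,d@v,np.linalg.norm(X[0]-X[1]))
E
python3 m3.py
```

```text
side scr [ 0.54438677 -0.11598587  0.066     ] 0.13668921188966698 0.134673230427444
side slot [ 0.54545964 -0.11872124  0.06      ] 0.010944631592792914 0.034931232172788866
side block end low [[ 0.52041747 -0.11610904  0.129     ]
 [ 0.52517645 -0.13257296  0.129     ]] [ 0.52279696 -0.124341    0.129     ] top [ 0.52021283 -0.12503223  0.165     ]
low tool-frame -0.02480534534037887 -0.0009730685675830422
top tool-frame -0.02747568759114407 -0.0011305673922052334
w scr mid [ 0.61224023 -0.10139964] ->centre [ 0.54660869 -0.11487186] 0.13670923009682193
w slot edge [ 0.56523003 -0.11380379] ->centre [ 0.54710789 -0.11752373] 0.01319685681870795
blk top tool-frame 0.03095580865877148 0.00047905286838201755 0.01952682998772818
blk low tool-frame 0.030171453715663824 0.0003163466453179966 0.020052144499436094
```

```bash
cat > ins.py <<'E'
from h import *
def f(n=4):
    a=[]
    for _ in range(n): r.wait(0.02); a.append(r.sense()['contact_force'])
    return np.mean(a,0)
OFF=0.0023; SL=np.array([0.547,-0.1176])
def tcp(sxy,yaw):
    y=np.radians(yaw); return np.array(sxy)-OFF*np.array([np.cos(y),np.sin(y)])
E
python3 - <<'E'
from ins import *
p=tcp(SL,11.6)
r.servo_line([*p,0.281],[180,0,11.6],speed=0.08); r.wait(0.2)
b=f(8); print('base',b,r.sense()['tcp_pos'],r.sense()['clock'])
z=0.281
while z>0.2625:
    z-=0.001; r.servo_line([*p,z],speed=0.03); d=f(3)-b
    print(round(z,4),r.sense()['tcp_pos'].round(4)[2],d.round(1))
    if d[2]>6 or np.hypot(*d[:2])>6: break
print(r.sense()['clock'])
E
```

```text
base [ 0.14804366 -0.35368076 -1.48520845] [ 0.54484986 -0.11809498  0.28147875] 11.5
0.28 0.2799 [-0.4  0.3  0.2]
0.279 0.2789 [-0.8  0.1  0.5]
0.278 0.2779 [0.1 0.5 0.3]
0.277 0.277 [-0.3  0.4  0.2]
0.276 0.2759 [0.3 0.1 0.2]
0.275 0.275 [-0.3  0.2  0.2]
0.274 0.2739 [-0.1  0.3  0.1]
0.273 0.2729 [-0.2  0.9  0.3]
0.272 0.2719 [ 0.   0.6 -0.2]
0.271 0.271 [-0.6  0.2  0.5]
0.27 0.27 [0.2 0.4 0.5]
0.269 0.2689 [-0.1  0.5 -0.1]
0.268 0.2679 [-0.1  1.4  0.6]
0.267 0.267 [-0.8  0.4  0.3]
0.266 0.266 [-0.1  0.2  0.5]
0.265 0.265 [0.  0.3 0.1]
0.264 0.2639 [-0.5  0.7  0.3]
0.263 0.263 [ 0.9 -0.2  0.9]
0.262 0.2625 [-1.5  0.9  4.2]
17.2
```

Run:
```python
from ins import *
p=tcp(SL,11.6); b=np.array([0.15,-.35,-1.49])
z=0.262
while z>0.2561:
    z-=0.001; r.servo_line([*p,z],speed=0.03); d=f(3)-b
    print(round(z,4),r.sense()['tcp_pos'].round(4)[2],d.round(1),round(r.sense()['opening'],4))
    if d[2]>15 or np.hypot(*d[:2])>8: break
print(r.sense()['clock'])
```

```text
0.261 0.2613 [-1.5  0.8  5.9] 0.0195
0.26 0.2602 [-1.9  1.   6.7] 0.0198
0.259 0.2594 [-2.5  1.2  7. ] 0.0199
0.258 0.2586 [-2.5  1.2  7.7] 0.0197
0.257 0.2578 [-3.   0.9  8.9] 0.0198
0.256 0.257 [-3.8  1.4  9.7] 0.0191
19.0
```

Run:
```python
from ins import *
b=np.array([0.15,-.35,-1.49]); p=tcp(SL,11.6)
r.servo_line([*p,0.2546],speed=0.03); d=f(3)-b; print(r.sense()['tcp_pos'].round(4),d.round(1))
for yaw in np.arange(15.6,102,4):
    yaw=min(yaw,101.6)
    p=tcp(SL,yaw); r.servo_line([*p,0.2546],[180,0,yaw],speed=0.01); d=f(2)-b; q=r.sense()
    print(round(yaw,1),q['tcp_pos'].round(4),(q['orientation'][2]).round(1),d.round(1),q['torque'].round(2),round(q['opening'],4),round(q['clock'],2))
    if d[2]>18 or np.hypot(*d[:2])>9 or abs(q['torque'][2])>1.0: print('STOP');break
```

```text
[ 0.5447 -0.118   0.2558] [-4.2  1.4 10.4]
15.6 [ 0.5451 -0.1183  0.2562] 15.6 [-1.9  0.8 10.5] [0.05 0.63 0.01] 0.0194 19.58
19.6 [ 0.5453 -0.1185  0.2563] 19.6 [-1.3  0.8 10.2] [0.01 0.36 0.07] 0.0197 19.87
23.6 [ 0.5455 -0.1187  0.2564] 23.6 [-0.5  0.5  9.9] [-0.04  0.27  0.07] 0.0196 20.15
27.6 [ 0.5456 -0.1188  0.2564] 27.6 [-0.7  0.4 10.2] [-0.01  0.19  0.08] 0.0197 20.43
31.6 [ 0.5457 -0.119   0.2564] 31.6 [ 0.3  1.  10.2] [0.   0.19 0.02] 0.0199 20.72
35.6 [ 0.5458 -0.1191  0.2565] 35.6 [-0.2  0.4 10.8] [-0.06  0.21  0.02] 0.0196 21.0
39.6 [ 0.5459 -0.1192  0.2565] 39.6 [ 0.   1.  10.5] [-0.03  0.12  0.01] 0.0198 21.28
43.6 [ 0.546  -0.1194  0.2565] 43.6 [-0.3  0.4 10.6] [-0.06  0.13  0.01] 0.0196 21.57
47.6 [ 0.5461 -0.1195  0.2565] 47.6 [-0.1  0.2  9.8] [-0.01  0.15  0.02] 0.0199 21.85
51.6 [ 0.5463 -0.1196  0.2565] 51.6 [ 0.3  0.3 10.8] [-0.08  0.09  0.06] 0.0198 22.13
55.6 [ 0.5464 -0.1197  0.2565] 55.6 [ 0.1  0.5 10.4] [-0.06  0.15  0.05] 0.0196 22.42
59.6 [ 0.5465 -0.1198  0.2565] 59.6 [-0.7  0.4 10.5] [-0.01  0.09  0.09] 0.0199 22.7
63.6 [ 0.5467 -0.1198  0.2565] 63.6 [-0.3  0.5 10.3] [-0.1   0.13  0.05] 0.0194 22.98
67.6 [ 0.5468 -0.1199  0.2565] 67.6 [ 0.1  1.1 10. ] [-0.06  0.11  0.05] 0.0196 23.27
71.6 [ 0.547  -0.12    0.2565] 71.6 [-0.5  0.4  9.9] [-0.11  0.13  0.  ] 0.0195 23.55
75.6 [ 0.5471 -0.12    0.2565] 75.6 [-0.5  0.  10.1] [-0.09  0.08  0.02] 0.0199 23.83
79.6 [ 0.5473 -0.1201  0.2565] 79.6 [-0.6  0.5  9.5] [-0.07  0.11 -0.  ] 0.0199 24.12
83.6 [ 0.5474 -0.1201  0.2565] 83.6 [-0.2  1.1 10.7] [-0.02  0.08  0.09] 0.0198 24.4
87.6 [ 0.5476 -0.1201  0.2565] 87.6 [-0.1  0.5  9.9] [0.01 0.09 0.02] 0.0199 24.68
91.6 [ 0.5478 -0.1201  0.2565] 91.6 [-0.6  0.2 10.6] [-0.01  0.08  0.04] 0.02 24.97
95.6 [ 0.5479 -0.1201  0.2565] 95.6 [-0.4 -0.1  9.9] [0.   0.01 0.08] 0.0197 25.25
99.6 [ 0.5481 -0.1201  0.2565] 99.6 [-0.6  0.3 10.6] [-0.04  0.09  0.01] 0.0196 25.53
```

Run:
```python
from ins import *
b=np.array([0.15,-.35,-1.49]); yaw=101.6
p=tcp(SL,yaw); r.servo_line([*p,0.2546],[180,0,yaw],speed=0.01)
z=0.2546
while z<0.266:
    z+=0.0007; r.servo_line([*p,z],speed=0.02); d=f(2)-b; q=r.sense()
    print(round(z,4),q['tcp_pos'].round(4),d.round(1),q['torque'].round(2),round(q['clock'],2))
    if d[2]<0.5 or np.hypot(*d[:2])>8: break
```

```text
0.2553 [ 0.5482 -0.12    0.2571] [0.3 0.1 9.4] [-0.05 -0.02  0.07] 26.07
0.256 [ 0.5482 -0.12    0.2575] [0.6 0.7 8.6] [-0.04 -0.1  -0.05] 26.35
0.2567 [ 0.5482 -0.12    0.2579] [ 1.1 -0.1  7.3] [-0.1  -0.27  0.08] 26.63
0.2574 [ 0.5481 -0.1201  0.2588] [ 1.3 -0.1  7.4] [-0.06 -0.23 -0.02] 26.92
0.2581 [ 0.548  -0.1201  0.2591] [ 1.9 -0.8  7.4] [-0.12 -0.4   0.  ] 27.2
0.2588 [ 0.548  -0.1201  0.2596] [ 4.1 -0.9  6.7] [-0.23 -0.61 -0.01] 27.48
0.2595 [ 0.5478 -0.12    0.2599] [ 4.  -0.9  6.8] [-0.33 -0.76 -0.04] 27.77
0.2602 [ 0.5476 -0.1199  0.2602] [ 4.5 -1.1  5.3] [-0.38 -0.91 -0.01] 28.05
0.2609 [ 0.5476 -0.1199  0.2604] [ 5.1 -1.3  3.1] [-0.43 -1.03  0.  ] 28.33
0.2616 [ 0.5476 -0.12    0.2606] [ 5.8 -2.3  1. ] [-0.52 -1.3  -0.07] 28.62
0.2623 [ 0.5476 -0.1199  0.2609] [ 6.5 -1.7 -0.9] [-0.57 -1.5  -0.07] 28.9
```

Run:
```python
from ins import *
b=np.array([0.15,-.35,-1.49]); yaw=101.6
u=np.array([np.cos(np.radians(11.6)),np.sin(np.radians(11.6))])
for k in (0.0005,0.001,.0015):
    p=tcp(SL+k*u,yaw); r.servo_line([*p,0.2618],speed=0.02); d=f(3)-b; q=r.sense()
    print(k,q['tcp_pos'].round(4),d.round(1),q['torque'].round(2),round(q['clock'],2))
    if abs(d[0])<2: break
for n in ('wrist','side'): snap(n,'L%s.png'%n)
a=cv2.imread('pics/Lside.png'); cv2.imwrite('pics/c9.png',cv2.resize(a[170:295,260:370],None,fx=4.7,fy=4.7,interpolation=cv2.INTER_CUBIC))
```

```text
0.0005 [ 0.5478 -0.1199  0.2606] [ 4.7 -1.7  1.3] [-0.56 -1.03 -0.  ] 29.2
0.001 [ 0.5481 -0.1199  0.2608] [ 2.3 -2.8 -0.1] [-0.77 -0.48  0.02] 29.5
0.0015 [ 0.5484 -0.1198  0.2609] [-2.2 -4.6 -1.6] [-1.09  0.42  0.  ] 29.8
```

View pics/c9.png

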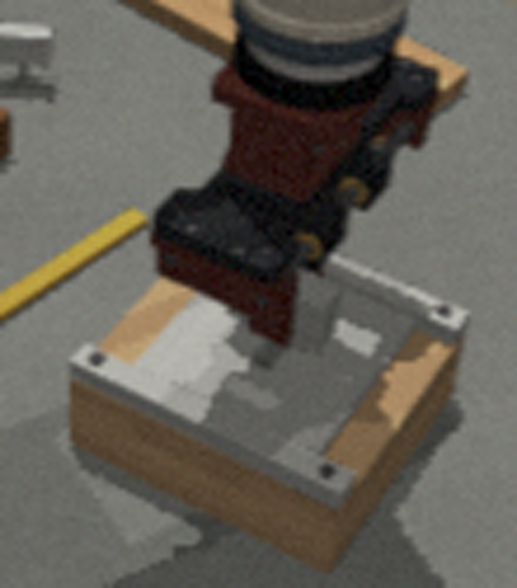

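View pics/Lwrist.png

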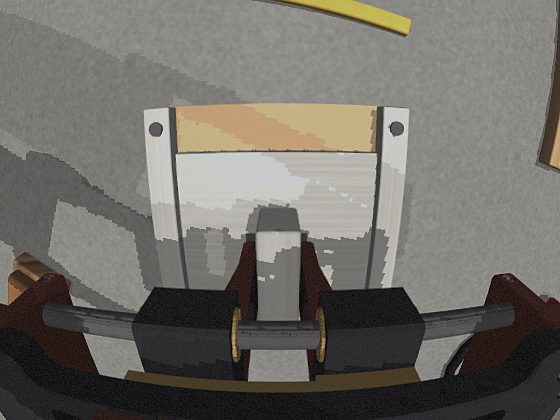

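Run:
```python
from ins import *
b=np.array([0.15,-.35,-1.49]); yaw=101.6
u=np.array([np.cos(np.radians(11.6)),np.sin(np.radians(11.6))]); v=np.array([-u[1],u[0]])
for k in (0.0005,0.001):
    p=tcp(SL+.0012*u-k*v,yaw); r.servo_line([*p,0.2614],speed=0.02); d=f(3)-b; q=r.sense()
    print(k,q['tcp_pos'].round(4),d.round(1),q['torque'].round(2),round(q['clock'],2))
    if np.hypot(*d[:2])<2.5: break
r.let_go(); r.wait(0.3); q=r.sense(); print(q['opening'],q['contact_force'])
r.servo_line([*q['tcp_pos'][:2],0.40],speed=0.12); r.wait(.3)
snap('wrist','R1.png')
r.reach([0.45,0.15,0.40],[180,0,101.6]); r.wait(.3)
for n in ('side','top'): snap(n,'R%s.png'%n)
a=cv2.imread('pics/Rside.png')[190:295,260:370]; t=cv2.imread('pics/Rtop.png')[165:250,275:360]
k=lambda i:cv2.resize(i,(390,390),interpolation=cv2.INTER_CUBIC)
cv2.imwrite('pics/c10.png',np.hstack([k(a),k(t)])); print(r.sense()['clock'])
```

```text
0.0005 [ 0.5483 -0.12    0.2608] [-4.4 -3.2 -0.8] [-0.73  0.92  0.  ] 30.2
0.001 [ 0.5484 -0.1202  0.2608] [-5.2 -1.2 -0.1] [-0.41  1.13 -0.01] 30.5
0.08766684814259004 [ 0.23738448  0.59776798 -0.49976367]
35.1
```

View pics/c10.png

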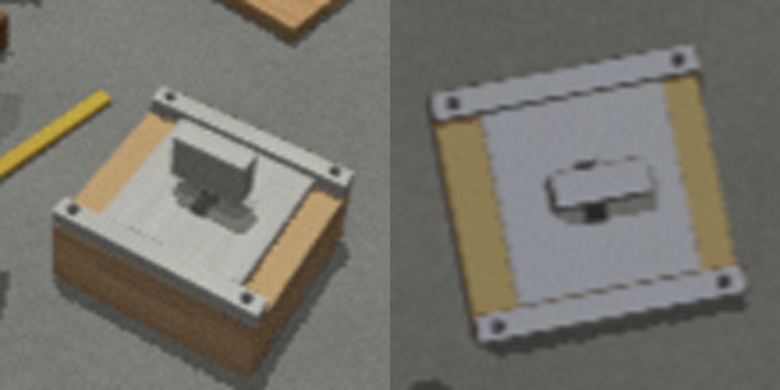

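View pics/R1.png

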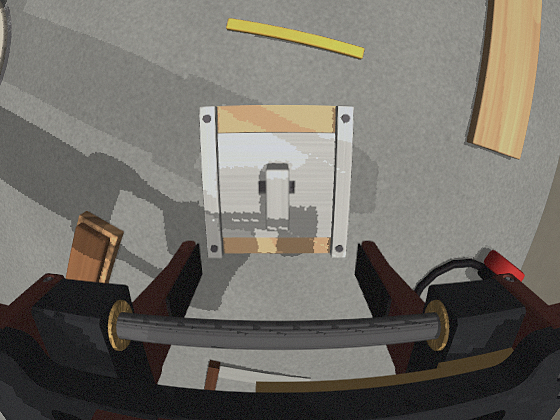

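View pics/Rside.png

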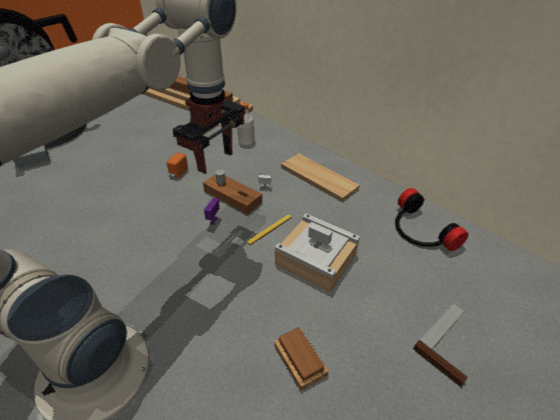

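Run:
```python
from h import *
y=np.radians(101.6);u=np.array([np.cos(y),np.sin(y)]);v=np.array([-u[1],u[0]])
c0=np.array([.547,-.1178])+ .001*np.array([.98,.2])
ims=[]
for n,off,(x0,y0,x1,y1) in (('Rside',[-.0012,-.001],(295,205,350,260)),('Rtop',[-.001,-.003],(295,180,350,235)),):
    s=load(n); c=c0+np.array(off); k=7
    im=cv2.resize(s['frame'][y0:y1,x0:x1,::-1],None,fx=k,fy=k,interpolation=cv2.INTER_CUBIC)
    for z in (.0745,.1105):
        P=[(proj(s,[*(c+a*.028*u+b*.01*v),z])-[x0,y0]+.5)*k for a,b in((1,1),(1,-1),(-1,-1),(-1,1))]
        cv2.polylines(im,[np.int32(P)],True,(0,0,255) if z<.1 else (0,255,0),1)
    ims.append(im)
cv2.imwrite('pics/c11.png',np.hstack(ims))
```

```text
(no output)
```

View pics/c11.png

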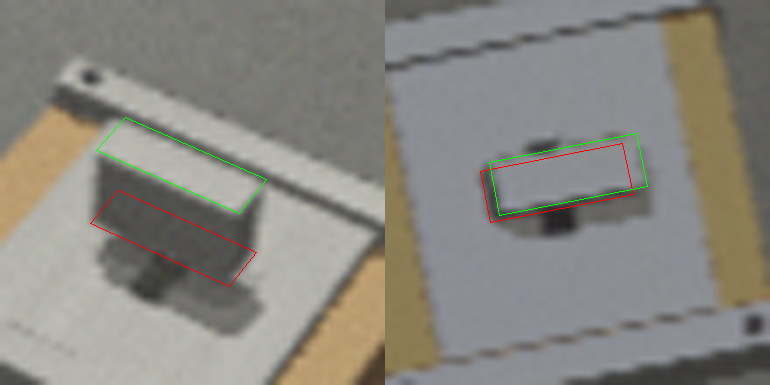

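Run:
```python
import cv2,numpy as np
a=cv2.imread('pics/Rside.png')[212:252,298:342]
a=cv2.resize(np.clip(a.astype(float)*1.5,0,255).astype('uint8'),None,fx=14,fy=14,interpolation=cv2.INTER_CUBIC)
cv2.imwrite('pics/c12.png',a)
b=cv2.imread('pics/R1.png')[95:265,190:365]; cv2.imwrite('pics/c13.png',cv2.resize(b,None,fx=3.4,fy=3.4,interpolation=cv2.INTER_CUBIC))
```

```text
(no output)
```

View pics/c12.png

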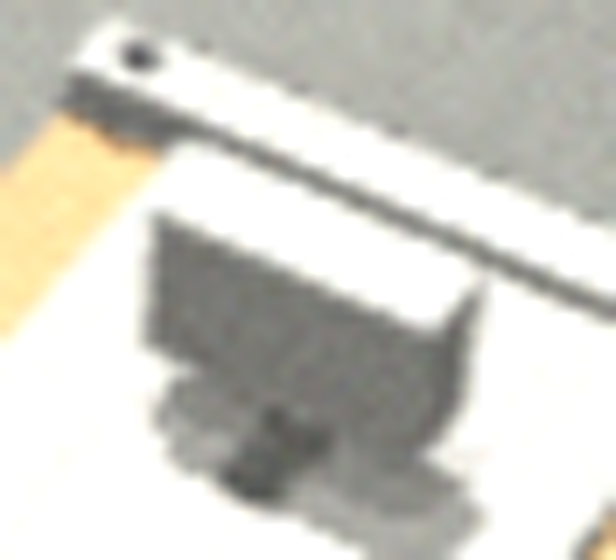

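View pics/c13.png

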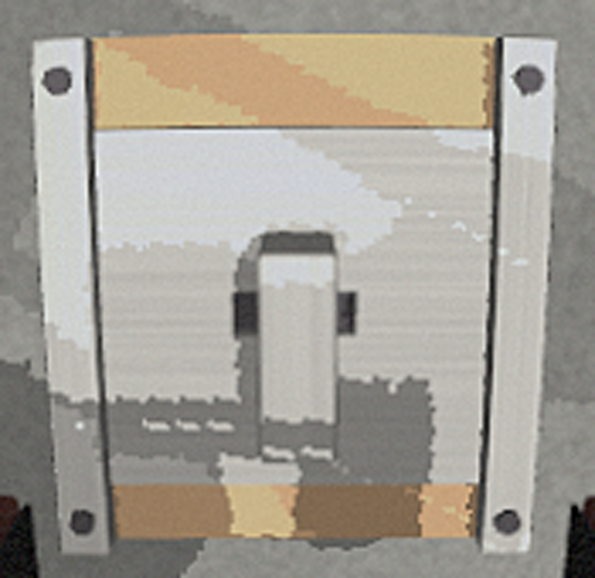

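Run:
```python
from h import *
s=load('R1'); k=3.4
y=np.radians(11.6);u=np.array([np.cos(y),np.sin(y)]);v=np.array([-u[1],u[0]])
c=np.array([.5465,-.1153])
for n,z,pts in (('top',.1105,[(259,252),(338,252)]),('low',.0745,[(262,232),(333,232)]),('slot',.06,[(233,313),(356,313)]),('screws',.066,[(57,81),(529,80),(507,520),(82,522)])):
    q=np.array([ray(s,190+(a+.5)/k-.5,95+(b+.5)/k-.5,z,True)[:2] for a,b in pts]); m=q.mean(0)-c
    print(n,'jig x %.4f y %.4f'%(m@u,m@v), np.linalg.norm(q[0]-q[1]))
s=load('Rside');k=14
a=np.array([ray(s,298+(155.5)/k-.5,212+213.5/k-.5,.1105),ray(s,298+(435.5)/k-.5,212+330.5/k-.5,.1105),ray(s,298+(145.5)/k-.5,212+345.5/k-.5,.0745),ray(s,298+(417)/k-.5,212+450/k-.5,.0745)])
for p in a: m=p[:2]-c; print('side x %.4f y %.4f'%(m@u,m@v))
```

```text
top jig x 0.0020 y 0.0257 0.01957320659158887
low jig x 0.0017 y 0.0246 0.01985851605641288
slot jig x 0.0007 y -0.0023 0.036695331545163384
screws jig x 0.0004 y 0.0000 0.1345511388140343
side x -0.0125 y 0.0227
side x -0.0107 y -0.0312
side x -0.0093 y 0.0242
side x -0.0049 y -0.0283
```

Run:
```python
from h import *
r.reach([0.548,-0.14,0.40],[180,0,101.6]); r.servo_line([0.554,-0.09,0.34],speed=0.1); r.wait(.4); snap('wrist','V.png'); print(r.sense()['tcp_pos'],r.sense()['clock'])
a=cv2.imread('pics/V.png')[150:300,190:370]; cv2.imwrite('pics/c14.png',cv2.resize(a,None,fx=4,fy=4,interpolation=cv2.INTER_CUBIC))
```

```text
[ 0.55400015 -0.09013442  0.34011847] 37.65
```

View pics/c14.png

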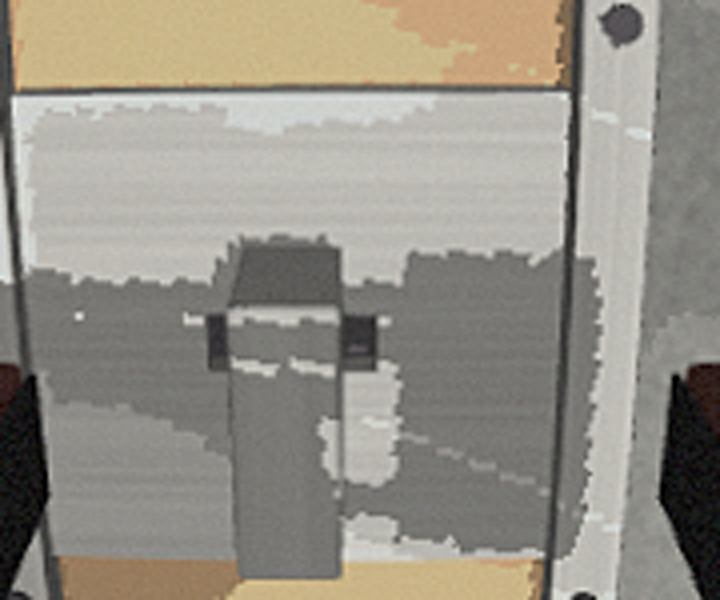

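View pics/V.png

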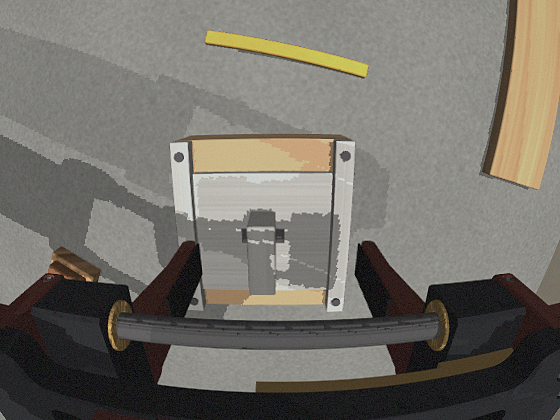

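Run:
```python
from h import *
s=load('V'); k=4
y=np.radians(11.6);u=np.array([np.cos(y),np.sin(y)]);v=np.array([-u[1],u[0]])
c=np.array([.5465,-.1153])
for n,z,pts in (('top',.1105,[(229,305),(341,305)]),('topnear',.1105,[(238,578),(341,578)]),('low',.0745,[(240,247),(340,247)]),('slot',.06,[(206,342),(377,342)])):
    q=np.array([ray(s,190+(a+.5)/k-.5,150+(b+.5)/k-.5,z,True)[:2] for a,b in pts]); m=q.mean(0)-c
    print(n,'jig x %.4f y %.4f'%(m@u,m@v), np.linalg.norm(q[0]-q[1]))
r.servo_line([0.554,-0.09,0.42],speed=0.15); r.reach([0.45,0.1,0.42],[180,0,101.6]); r.wait(.3); q=r.sense(); print(q['clock'],q['contact_force'])
```

```text
top jig x 0.0020 y 0.0254 0.0194098357529933
topnear jig x 0.0017 y -0.0303 0.019615471432906418
low jig x 0.0012 y 0.0242 0.019980536547217653
slot jig x 0.0004 y -0.0022 0.03715265600036625
39.5083 [-0.41691138 -0.42314675  0.56952125]
```

```bash
python3 -c "
from h import *
r.hand_in(); print('ok')"
```

```text
the job is handed in; nothing more can be done
ok
```

The work stop is locked in the sanding jig, and I handed the job in at about 39.5 s. I gripped it at 60 N, the gripper's limit, not the 70 N suggested, and saw no slip. The foot went through the slot on the first try. I pressed it to about 10.5 N on the pad, gave it a quarter turn (almost no twisting force), let it spring up and released it.

- **Position:** the last wrist view shows the block along the jig's y to within about 0.5°. It is about 1.5 mm off the jig's middle in x and 2.4 mm in y, against the 18 mm allowed.
- **Height:** the foot's underside is about 44.8 mm above the jig's underside (allowed 43.2 to 46.5 mm). I worked this out from the arm's height just before release; the block's apparent length in the wrist view agrees.
- **Tilt:** about 0.02 to 0.03 rad in the wrist views (limit 0.12). The side camera's coarse, shadowed lower edge suggested about 0.09 rad or more, beyond the limit at one corner. I trusted the closer wrist views.
- **Forces:** I read the force only between small steps. The largest readings were about 11 N downward and 7 N sideways, against the 30 N limit. About 5 N sideways remained just before I let go.
- **Other objects:** in the side view after release, the bench dog, pencil and square look to be where they started; I did not measure them. I did not check the tape measure separately.
- **Camera disagreement:** the top and wrist cameras differed by 3 to 5 mm in y. I took the wrist value because two wrist orientations and the corrected side view agreed.

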